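# Shut the balance's draft shield and tare it touch-free

### The job

Get the balance ready for weighing: with your fingertips push the draft shield's sliding glass top door fully shut, and then tare the balance touch-free by holding the fingertips two to three centimetres above the lens of the green-ringed sensor for a good two seconds, without touching it. Keep your hand away from the blue-ringed sensor, which would print a false record, then take your hand well clear and leave everything else, including the dish on the pan, as it stands.

Things in the scene. Friction and masses are not known exactly. Their poses are not given: they have to be found in the camera images.
- balance: Cream bench balance, fixed, 196 mm wide (y), 320 mm deep; origin under its centre, x to its back (away from the operator). x -160 to -45 mm: sloping terminal, up to 90 mm high. x -35 to 150, y -98 to 98 mm: glass draft shield, 215 mm high, edge rails to 223. Inside, a round steel pan (112 mm, centred at x = 58, top 86 mm high).
- top_door (a joint): Clear glass top door of the draft shield, sliding level along the balance's x: 0 m = fully shut against its stop, growing to the back; most open 0.14 m; partly open at the start. Light friction (1 to 2 N); stays where it is left. Pane 4 mm thick, 185 mm long, 186 wide, upper face 220 mm above the table, flat and bare behind the orange pull.
- door_pull (a point): Middle of the rear face of the orange finger pull on the top door, 231 mm above the table; moves with the door, axes as the balance's; door shut: x = -5 mm, y = 0 in the balance's frame. The pull is 100 mm wide (y), its top 242 mm above the table. The rear face is upright, 22 mm over the pane, facing the balance's +x; the front slopes. Push the rear face along the balance's -x to shut.
- tare_sensor: Tare sensor: grey plastic puck with a green ring round its dark lens and a green band round its foot, 68 mm across, loose (about 0.18 kg). Origin at the centre of its underside, z up; the lens is on top at the centre, 34 mm above it. It looks straight up and reacts to fingertips held 1 to 5 cm over the lens, within 25 mm of its axis. Not to be touched or moved.
- print_sensor: Print sensor: the same puck with a blue ring and band, 68 mm across, 34 mm high, loose. Origin at the centre of its underside. It must not be set off: no fingertip lower than 6 cm over its lens. Not to be touched or moved. The two sensors stand on either side of the balance, either way round.
- dish: Shallow round aluminium weighing dish, 64 mm wide at the rim, 22 mm high, standing loose on the balance's pan inside the draft shield; origin at the centre of its underside. To be left alone.
- amber_bottle: Small amber glass bottle with blue cap, 56 mm wide, 105 mm high, free-standing, loose; origin at the centre of its underside. A bystander: leave it where it is.
- beaker: Empty glass beaker, 70 mm wide, 85 mm high, free-standing, loose; origin at the centre of its underside. A bystander: leave it where it is.
- wash_bottle: White plastic wash bottle with red cap and bent spout, 50 mm wide, 120 mm high, free-standing, loose; origin at the centre of its underside. A bystander: leave it where it is.
- dropper: Little amber dropper bottle with black rubber bulb, 29 mm wide, 86 mm high, free-standing, loose; origin at the centre of its underside. A bystander: leave it where it is.
- blue_cap: Blue screw cap lying on the bench, 42 mm wide, 22 mm high, free-standing, loose; origin at the centre of its underside. A bystander: leave it where it is.
- spatula: Steel lab spatula lying flat on the bench, 150 mm long along its x, 14 mm wide, 5 mm thick, loose; origin at its middle. A bystander: leave it where it is.

How it is judged:
On the way, in this order (a step that is already met when the one before it is completed fails the run):
1. the draft shield's top door is pushed fully shut (to within 5 mm) (value of joint top_door below 0.005 m), for 0.2 s.
2. with the door shut, the fingertips are held above the green-ringed tare sensor for 2 s, about 1 to 5 cm over the lens and within 25 mm of its axis (value of joint top_door below 0.005 m and horizontal distance between the grasp point and tare_sensor below 0.025 m and z of the grasp point in the frame of tare_sensor between 0.061 and 0.106 m), for 2 s.
At the end, for the whole second after the job is handed in: The top door is shut to within 5 mm; the hand is clear, the grasp point more than 15 cm from the underside centre of either sensor; the sensors stand within 8 mm of their starting places, the dish within 10 mm, the other things within 20 mm (value of joint top_door below 0.005 m and distance between the grasp point and tare_sensor above 0.15 m and distance between the grasp point and print_sensor above 0.15 m and distance of each of tare_sensor, print_sensor from where it was at the start of the episode below 0.008 m and distance of dish from where it was at the start of the episode below 0.01 m and distance of each of amber_bottle, beaker, wash_bottle, dropper, blue_cap, spatula from where it was at the start of the episode below 0.02 m); the robot touches nothing.
It fails at once if a sensor is touched (contact force between any of the fingers, the arm and tare_sensor above 0.3 N or contact force between any of the fingers, the arm and print_sensor above 0.3 N).
It fails at once if the print sensor is set off: the fingertips are within 30 mm of its axis and less than 6 cm over its lens (horizontal distance between the grasp point and print_sensor below 0.03 m and z of the grasp point in the frame of print_sensor between 0 and 0.113 m).
It fails at once if a sensor is lifted or shoved more than 8 mm (distance of any of tare_sensor, print_sensor from where it was at the start of the episode above 0.008 m).
It fails at once if the dish on the pan is touched, or shifted more than 10 mm (distance of dish from where it was at the start of the episode above 0.01 m or contact force between any of the fingers, the arm and dish above 0.3 N).
It fails at once if a bystander is lifted, knocked or shifted more than 20 mm (distance of any of amber_bottle, beaker, wash_bottle, dropper, blue_cap, spatula from where it was at the start of the episode above 0.02 m).
It also fails if it takes over 48 s, if anything falls off the work surface, if the arm or the gripper's body presses on something with over 40 N, if the wrist force passes 120 N, or if a joint passes its speed limit or range.

### The arm

A 6-joint arm with a two-finger parallel gripper is mounted at the origin on the work surface. World frame = base frame: x ahead of the robot, y to its left, z up, the work surface at z = 0. Lengths are in m, angles in rad, forces in N, time in s.
With the tool pointing down it reaches from about 0.375 to 0.9 m from the base axis. Payload 3.1 kg.
Tool frame: the origin (TCP) lies between the finger pads; the fingertips stand 25 mm ahead of it and the grasp point (between the pads) lies 6 mm ahead of it; x points along the fingers, y is the direction in which the jaws open and shut, and the axes are right-handed (so a half turn about x gives the same grasp; the last joint's range is limited). The gripper opens to 85 mm and grips with 20 to 120 N. Pads are 22 mm wide; open, the fingers measure 114 mm over their backs; the gripper's body (76 mm by 85 mm) begins 54 mm behind the grasp point. The pads swing forward as they close: fully open they stand 13 mm farther back than shut.
Start: joints at [1.014, 0.527, 1.433, -0, 1.181, -0.178], TCP at [0.231, 0.581, 0.256] pointing down, gripper open.
Joint ranges: [-3.08, 3.08], [-0.75, 2.2], [0.22, 2.44], [-1.43, 4.57], [0, 2.65], [-2.85, 2.85]. Speed limits (rad/s): [2.79, 2.79, 3.14, 3.14, 3.14, 3.14].

### API

Orientations are given as a unit quaternion [x, y, z, w].
In Python, from station import manip, viewer, workorder gives the robot as it stands.
- The arm moves only by the shell command python3 -m crank 'ROWS' [FORCE]. ROWS is JSON, one flat list of numbers, 5 for each row, row after row: the opening, from 0 (shut) to 1 (fully open), then the shift along the world's x, y, z in mm, then the turn about the world's z in rad. A call has 1 to 10 rows; each row is the pose to reach, as a shift and turn from the pose commanded when the call began; what a row does not reach only later rows make up. A row lasts 1/8 s, in which the tool goes at most 62.5 mm and 10.7 degrees, less where a joint would pass 70% of its speed; a pose out of reach is approached as far as the arm can. A call with a gripper value outside its range is refused whole. The fingers move at their own pace and stop on an object; FORCE is the grip in N (left out, the last holds). Time passes only in rows, so rows that repeat a pose let the fingers close. It gives the time, the measured TCP pose, the force and the opening at its end, in the units of the state.
- manip.sense(): the state, without advancing time (a new reading comes with each control period).
- viewer.snapshot(name): name is "side" or "top" or "wrist"; returns a dict with "img" (384x512x3 uint8, red, green, blue), "range_z" (384x512 float32, m along the optical axis (not along the pixel's ray), 0 where there is no reading), "fx", "fy", "cx", "cy" (pixels), "k1" (the pictures are not rectified: a ray, as slopes to the right and down, at radius r is drawn at 1 + k1 r^2 times it, then the intrinsics apply), "origin" and "attitude" of the camera in the world. Camera axes: x right, y down, z forward; pixel columns grow to the right and rows downward; lengths in m; the calibration is good to about 2 mm. A picture is of the moment at which its call begins.
- workorder.sign_off(): hands the job in, once; it reports no verdict.
The state is a dict: "t": time; "q": joint angles; "qd": joint speeds; "tau": joint torques, N m; "tcp_pos": TCP position; "tool_rot": TCP orientation; "force": force on the tool from outside, world axes, zero at the start; "ft_torque": the same for the moment, N m; "finger_gap": opening from 0.0 (shut) to 1.0 (fully open).
Only numpy, scipy, OpenCV 4.12 (cv2) and the standard library are available. Lean on these libraries where they do the work, as an engineer would, in place of code of your own. Each camera call takes 0.05 s, during which the arm holds its last target.

## Working session

There is one attempt and no reset: what is moved stays moved. The work goes in short steps, Python scripts to look and compute and a shell command to move; the robot and the scene stay as the last step left them, time stands still between calls to the robot, and variables do not carry over. Pictures are saved under pics/ and viewed, and the job is handed in when it is done.

```bash
mkdir -p pics; ls; cat > h.py <<'E'
import numpy as np,cv2
from scipy.spatial.transform import Rotation as R
def rot(a):
    a=np.array(a,float)
    return a if a.shape==(3,3) else R.from_quat(a).as_matrix()
def rays(s,uv):
    uv=np.atleast_2d(np.array(uv,float))
    K=np.array([[s['fx'],0,s['cx']],[0,s['fy'],s['cy']],[0,0,1]])
    p=cv2.undistortPoints(uv.reshape(-1,1,2),K,np.array([s['k1'],0,0,0,0.])).reshape(-1,2)
    return np.c_[p,np.ones(len(p))]@rot(s['attitude']).T
def onplane(s,uv,z):
    d=rays(s,uv);o=np.array(s['origin']);return o+d*((z-o[2])/d[:,2])[:,None]
E
python3 - <<'E'
from station import viewer,manip
import cv2,pickle
S={}
for n in ("side","top","wrist"):
    s=viewer.snapshot(n);S[n]=s
    cv2.imwrite(f'pics/{n}0.png',s['img'][:,:,::-1]);print(n,s['origin'],s['attitude'],s['fx'],s['k1'])
pickle.dump(S,open('s0.pkl','wb'));print(manip.sense())
E
```

```text
pics
side [-0.41001097 -0.39060388  0.84505752] [ 0.73718107 -0.48600175  0.25067163 -0.39690062] 358.06698744406174 -0.012606927947968992
top [0.3556474  0.0160731  1.20629912] [ 0.71520724 -0.69499867  0.05685532 -0.04714804] 374.8684951598765 -0.015077316604121253
wrist [0.16800022 0.6054315  0.37207297] [0.81978144 0.55679181 0.07381007 0.11177367] 323.79643071284306 -0.07302546671964982
{'t': 0.15, 'q': array([ 1.01448735e+00,  5.28266878e-01,  1.43360827e+00,  2.05736367e-05,
        1.18140628e+00, -1.78489402e-01]), 'qd': array([-0.00037606, -0.00462701, -0.00338572,  0.00038833,  0.00052737,
        0.00104471]), 'tau': array([ 1.21533187e-03, -4.42740226e+01, -1.78275651e+01, -2.01356206e-04,
        5.63849011e-03, -2.35841111e-05]), 'tcp_pos': array([0.23024853, 0.58049693, 0.25554954]), 'tool_rot': array([ 0.13223416,  0.694747  , -0.13334378,  0.69430552]), 'force': array([ 0.56465853, -0.43329619, -0.69714135]), 'ft_torque': array([-0.00672081,  0.00065782, -0.0310399 ]), 'finger_gap': 0.9983083936632736}
```

View pics/side0.png

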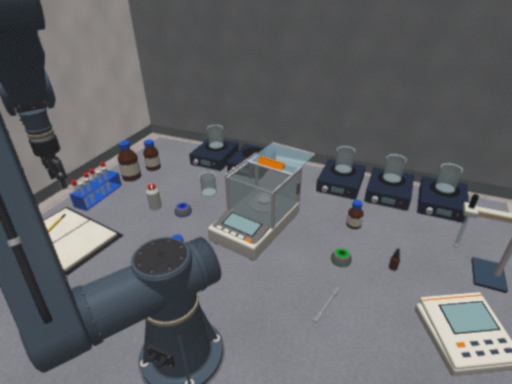

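View pics/top0.png

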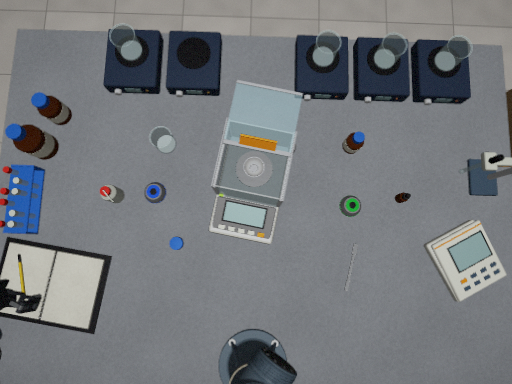

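View pics/wrist0.png

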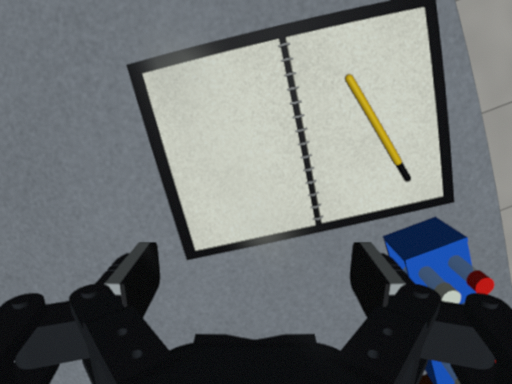

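The top view shows the green sensor at about (351,205), the blue one at (154,191) and the orange pull at (258,143). The balance is turned slightly. Next I measure these.

```bash
python3 - <<'E'
import pickle,cv2,numpy as np
from h import *
S=pickle.load(open('s0.pkl','rb'))
def comps(s,lo,hi,mn=15):
    m=cv2.inRange(cv2.cvtColor(s['img'],cv2.COLOR_RGB2HSV),lo,hi)
    n,l,st,c=cv2.connectedComponentsWithStats(m)
    return [(c[i],st[i],l==i) for i in range(1,n) if st[i,4]>=mn]
for n in('top','side'):
    s=S[n]
    for nm,lo,hi,z in(('green',(50,120,50),(75,255,255),.034),('blue',(110,120,60),(125,255,255),.034),('orange',(8,170,150),(20,255,255),.242)):
        for c,st,m in comps(s,lo,hi):
            print(n,nm,c.round(1),st,onplane(s,c,z).round(4)[0])
            if nm=='orange' and st[4]>100:
                ys,xs=np.nonzero(m);P=onplane(s,np.c_[xs,ys],z)[:,:2].astype(np.float32)
                print(cv2.minAreaRect(P)); print(cv2.boxPoints(cv2.minAreaRect(P)))
s=S['top'];x=cv2.resize(s['img'][70:260,190:380],None,fx=4,fy=4,interpolation=cv2.INTER_CUBIC)[:600]
cv2.imwrite('pics/topz.png',cv2.resize(s['img'][70:250,190:380],None,fx=3.3,fy=3.3,interpolation=cv2.INTER_CUBIC)[:,:,::-1])
s=S['side'];cv2.imwrite('pics/sidez.png',cv2.resize(s['img'][135:275,200:370],None,fx=4,fy=4,interpolation=cv2.INTER_CUBIC)[:,:,::-1])
E
```

```text
top green [352.1 204.8] [346 198  13  14 111] [ 0.4931 -0.2998  0.034 ]
top blue [ 46.4 102.2] [44 98  5  9 16] [0.8004 0.6973 0.034 ]
top blue [ 17.4 138.8] [ 13 137   9   4  16] [0.675  0.7766 0.034 ]
top blue [152.9 191.1] [146 185  14  13 118] [0.5182 0.3297 0.034 ]
top orange [257.7 142.3] [240 134  36  17 323] [0.628 0.006 0.242]
((0.6289975047111511, 0.006366703659296036), (0.09580975770950317, 0.02659767121076584), 79.7660140991211)
[[ 0.60739905 -0.03841324]
 [ 0.6335736  -0.04313881]
 [ 0.65059596  0.05114665]
 [ 0.6244214   0.05587222]]
side green [341.7 252.5] [336 249  13   8  78] [ 0.4917 -0.3016  0.034 ]
side blue [124.  144.9] [119 140  11  10  72] [0.8616 0.905  0.034 ]
side blue [148.4 143. ] [144 140   9   7  47] [0.9281 0.7998 0.034 ]
side blue [ 95.3 190.6] [ 70 171  51  39 772] [0.4686 0.7244 0.034 ]
side blue [356.7 204.1] [353 199   9  10  51] [ 0.7842 -0.2981  0.034 ]
side blue [182.  205.5] [177 203  11   6  55] [0.5164 0.3268 0.034 ]
side blue [177.4 237. ] [172 234  11   7  38] [0.3502 0.2383 0.034 ]
side orange [270.6 162.7] [259 157  25  12 167] [ 0.6144 -0.0029  0.242 ]
((0.6151034235954285, -0.0004467107355594635), (0.10294975340366364, 0.04385730251669884), 79.7916259765625)
[[ 0.58439904 -0.04722034]
 [ 0.6275621  -0.05499311]
 [ 0.6458078   0.04632692]
 [ 0.60264474  0.05409969]]
side orange [460.2 344.2] [457 343   7   4  21] [ 0.1    -0.5782  0.242 ]
```

```bash
python3 -m crank '[0,0,0,0,0]' | head -5
```

```text
t: 0.28
tcp_pos: [0.2304, 0.5807, 0.2559]
tool_rot: [0.132, 0.695, -0.133, 0.694]
force: [0.0, -1.4, -0.1]
finger_gap: 0.817
```

View pics/topz.png

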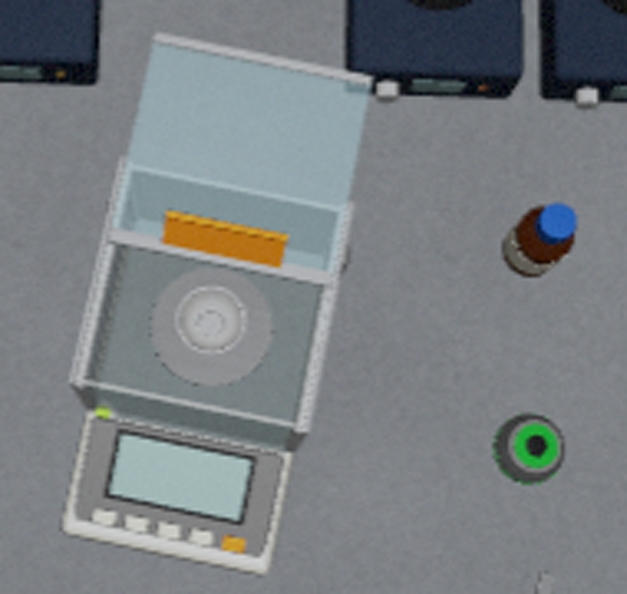

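View pics/sidez.png

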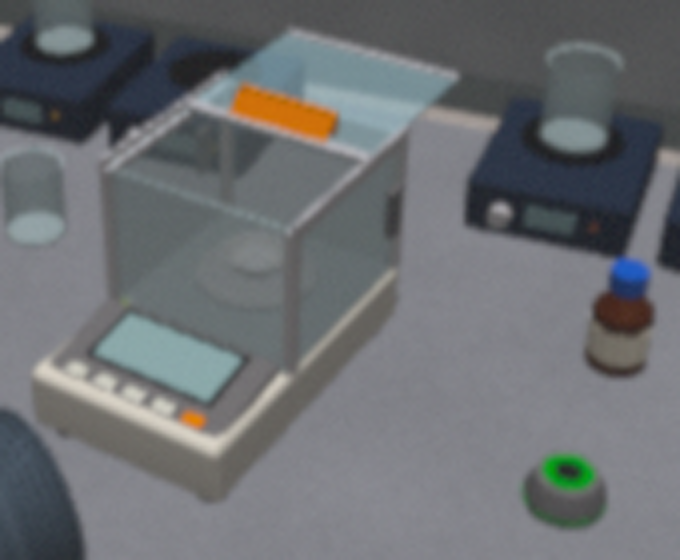

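```bash
python3 - <<'E'
import pickle
from h import *
from station import manip
S=pickle.load(open('s0.pkl','rb'));s=S['top']
f=lambda p:[p[0]/3.3+190,p[1]/3.3+70]
for nm,p,z in(('front rail',[(80,383),(300,430)],.223),('door back',[(155,38),(370,80)],.22),('term front',[(65,530),(266,573)],.03)):
    P=onplane(s,[f(q) for q in p],z)[:,:2];d=P[0]-P[1];print(nm,P.round(4),P.mean(0).round(4),np.linalg.norm(d).round(4),np.degrees(np.arctan2(-d[0],d[1])))
yaw=np.radians(-10.2);bx=np.array([np.cos(yaw),np.sin(yaw)])
st=manip.sense();print('toolR',rot(st['tool_rot']).round(3),'bx',bx)
# depth on pull
for n,uv in (('top',(258,141)),('side',(270,162)),('top',(350,199)),('side',(341,251))):
    s=S[n];z=s['range_z'][uv[1],uv[0]];print(n,(np.array(s['origin'])+rays(s,uv)[0]*z).round(4))
E
```

```text
front rail [[ 0.5102  0.1178]
 [ 0.4774 -0.0598]] [0.4938 0.029 ] 0.1806 -10.470637719940056
door back [[ 0.8068  0.0682]
 [ 0.7758 -0.1136]] [ 0.7913 -0.0227] 0.1845 -9.686654024243678
term front [[ 0.3996  0.1458]
 [ 0.3646 -0.0451]] [0.3821 0.0503] 0.194 -10.37988729093116
toolR [[-0.     0.369  0.929]
 [-0.001  0.929 -0.369]
 [-1.    -0.001 -0.   ]] bx [ 0.98419561 -0.17708474]
top [0.6337 0.0053 0.2349]
side [0.6356 0.0074 0.232 ]
top [ 0.5114 -0.2934  0.0337]
side [ 0.4964 -0.2982  0.0353]
```

```bash
python3 -m crank '[0,0,0,50,0, 0,0,0,80,0, 0,444,-583,80,0.2, 0,444,-583,80,0.2, 0,444,-583,80,0.2, 0,444,-583,80,0.2, 0,444,-583,80,0.2, 0,444,-583,80,0.2, 0,444,-583,80,0.2, 0,444,-583,80,0.2]'
```

```text
t: 1.52
tcp_pos: [0.5329, 0.1834, 0.3364]
tool_rot: [0.063, 0.704, -0.063, 0.704]
force: [0.6, 1.2, -0.9]
finger_gap: 0.005
```

```bash
python3 -m crank '[0,0,0,0,0, 0,0,0,0,0]'
```

```text
t: 1.78
tcp_pos: [0.5316, 0.185, 0.336]
tool_rot: [0.063, 0.705, -0.063, 0.704]
force: [-0.5, 0.2, -0.0]
finger_gap: -0.003
```

```bash
python3 -m crank '[0,142,-187,0,0, 0,142,-187,0,0, 0,142,-187,0,0, 0,142,-187,0,0, 0,142,-187,0,0, 0,142,-187,-40,0, 0,142,-187,-40,0]'
python3 - <<'E'
from station import viewer,manip
import cv2
for n in ("side","wrist"):
    s=viewer.snapshot(n);i=s['img']
    if n=='side': i=cv2.resize(i[100:280,180:380],None,fx=3,fy=3)
    cv2.imwrite(f'pics/{n}1.png',i[:,:,::-1])
E
```

```text
t: 2.65
tcp_pos: [0.6708, 0.001, 0.293]
tool_rot: [0.062, 0.708, -0.061, 0.701]
force: [0.2, -0.8, 0.6]
finger_gap: -0.003
```

View pics/side1.png

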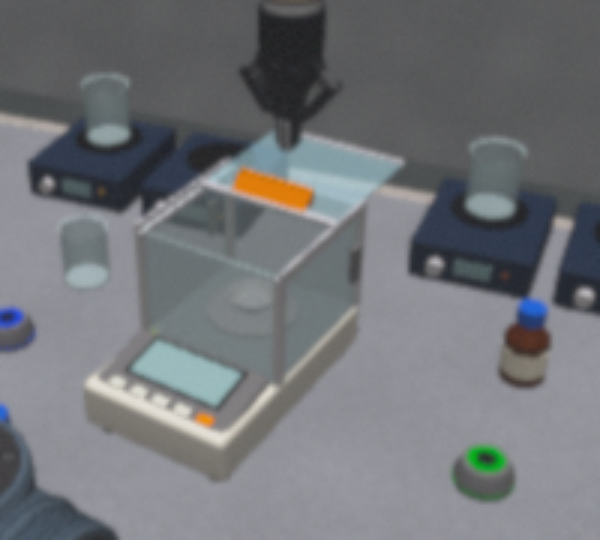

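View pics/wrist1.png

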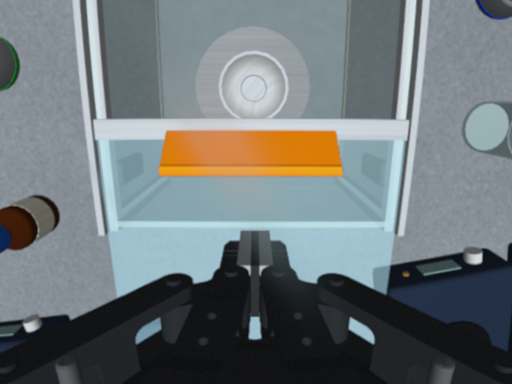

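The wrist view shows the pull at rows 130–175, columns 160–342. The shut fingers are behind it at column 255, so they are centred and aligned. Next I lower them.

```bash
python3 -m crank '[0,0,0,-20,0, 0,0,0,-38,0, 0,0,0,-38,0, 0,0,0,-38,0]'
```

```text
t: 3.25
tcp_pos: [0.6744, -0.0017, 0.2591]
tool_rot: [0.063, 0.704, -0.063, 0.705]
force: [-0.2, -0.5, 0.3]
finger_gap: 0.001
```

```bash
python3 -m crank '[0,0,0,-6,0, 0,0,0,-6,0, 0,-10,2,-6,0, 0,-20,3.6,-6,0, 0,-30,5.4,-6,0, 0,-39,7,-6,0, 0,-49,9,-6,0, 0,-59,10.6,-6,0, 0,-59,10.6,-6,0]'
```

```text
t: 4.38
tcp_pos: [0.6137, 0.0091, 0.2524]
tool_rot: [0.063, 0.705, -0.063, 0.704]
force: [-0.4, -0.2, -0.8]
finger_gap: -0.003
```

```bash
python3 -m crank '[0,-10,1.8,0,0, 0,-20,3.6,0,0, 0,-30,5.4,0,0]'
python3 - <<'E'
from station import viewer
import cv2
i=viewer.snapshot("wrist")['img'];cv2.imwrite('pics/wrist2.png',i[:,:,::-1])
E
```

```text
t: 4.75
tcp_pos: [0.5845, 0.0142, 0.2525]
tool_rot: [0.063, 0.704, -0.063, 0.705]
force: [0.9, 0.2, 0.5]
finger_gap: 0.0
```

View pics/wrist2.png

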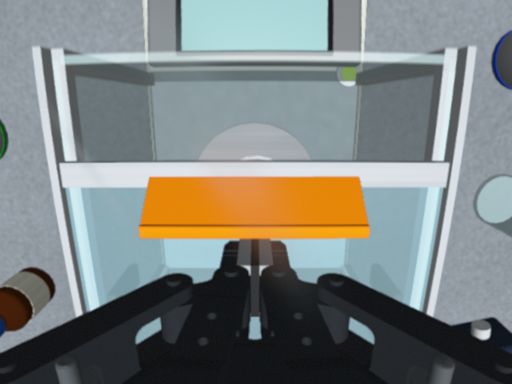

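The fingers are against the pull (lower edge at row 235) and the door is moving. I keep pushing.

```bash
python3 -m crank '[0,-10,1.8,0,0, 0,-20,3.6,0,0, 0,-29,5.2,0,0, 0,-32,5.8,0,0, 0,-35,6.3,0,0, 0,-37,6.7,0,0, 0,-39,7,0,0, 0,-41,7.4,0,0, 0,-41,7.4,0,0]'
```

```text
t: 5.92
tcp_pos: [0.5436, 0.0216, 0.2523]
tool_rot: [0.063, 0.705, -0.063, 0.704]
force: [-0.5, -0.5, -0.0]
finger_gap: -0.005
```

```bash
python3 -m crank '[0,-2,0.4,0,0, 0,-4,0.7,0,0, 0,-6,1.1,0,0]';  python3 -m crank '[0,-2,0.4,0,0, 0,-4,0.7,0,0]'
```

```text
t: 6.3
tcp_pos: [0.5383, 0.0226, 0.2523]
tool_rot: [0.063, 0.704, -0.063, 0.705]
force: [4.5, -0.7, -3.4]
finger_gap: 0.003
t: 6.55
tcp_pos: [0.5381, 0.0226, 0.2525]
tool_rot: [0.063, 0.701, -0.063, 0.708]
force: [12.4, -0.9, -9.6]
finger_gap: -0.005
```

```bash
python3 -m crank '[0,6,-1.1,0,0, 0,20,-3.6,0,0, 0,20,-3.6,60,0, 0,20,-3.6,90,0, 0,20,-3.6,90,0]'
python3 - <<'E'
from station import viewer
import cv2
i=viewer.snapshot("wrist")['img'];cv2.imwrite('pics/wrist3.png',i[:,:,::-1])
s=viewer.snapshot("side");i=s['img'];cv2.imwrite('pics/side3.png',cv2.resize(i[100:280,180:380],None,fx=3,fy=3)[:,:,::-1])
E
```

```text
t: 7.18
tcp_pos: [0.5555, 0.0195, 0.345]
tool_rot: [0.063, 0.702, -0.063, 0.706]
force: [1.0, -0.9, -0.9]
finger_gap: 0.0
```

View pics/wrist3.png

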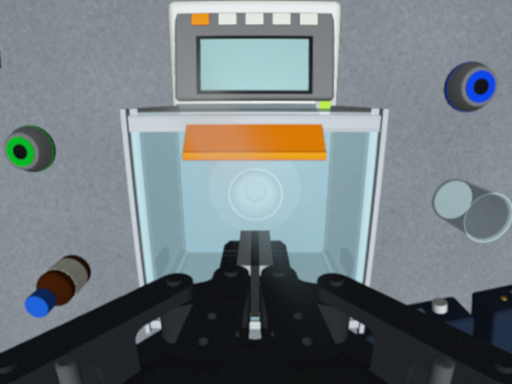

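View pics/side3.png

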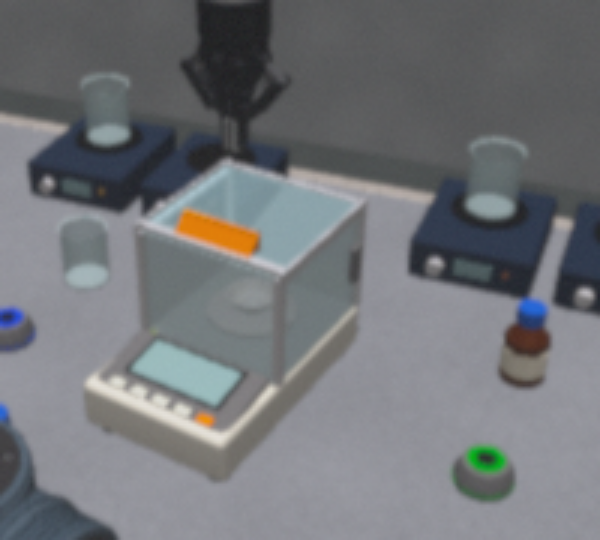

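The door front edge is up against the front rail in both views (pull at rows 125–160 of the wrist picture), so it is shut. Now I go over the green sensor, staying high.

```bash
python3 -m crank '[0,-63,-320,0,0, 0,-63,-320,0,0, 0,-63,-320,0,0, 0,-63,-320,0,0, 0,-63,-320,0,0, 0,-63,-320,0,0, 0,-63,-320,-60,0, 0,-63,-320,-120,0, 0,-63,-320,-120,0]'
python3 - <<'E'
from station import viewer,manip
from h import *
s=viewer.snapshot("wrist");i=s['img'];cv2.imwrite('pics/wrist4.png',i[:,:,::-1])
m=cv2.inRange(cv2.cvtColor(i,cv2.COLOR_RGB2HSV),(50,120,50),(75,255,255))
n,l,st,c=cv2.connectedComponentsWithStats(m)
for k in range(1,n):
    if st[k,4]>30: print(c[k],st[k],onplane(s,c[k],.034))
t=viewer.snapshot("top");cv2.imwrite('pics/top4.png',t['img'][:,:,::-1])
print(manip.sense()['tcp_pos'])
E
```

```text
t: 8.4
tcp_pos: [0.4877, -0.2965, 0.2167]
tool_rot: [0.066, 0.709, -0.059, 0.7]
force: [0.0, -0.0, 0.5]
finger_gap: 0.001
[249.04186047 184.54697674] [ 228  164   43   42 1075] [[ 0.49252064 -0.30150426  0.034     ]]
[ 0.49135353 -0.29979736  0.22252977]
```

View pics/wrist4.png

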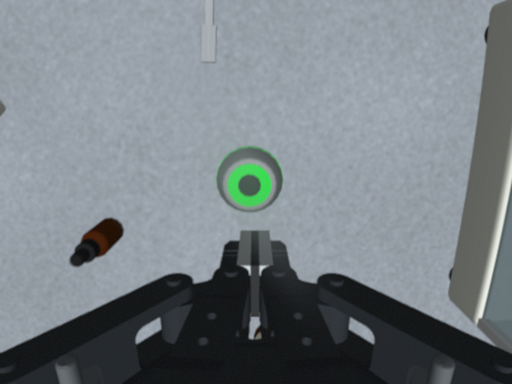

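View pics/top4.png

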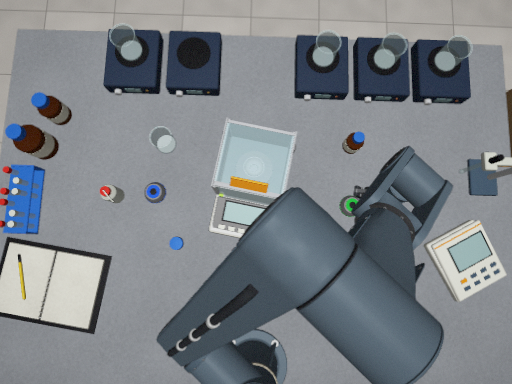

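All three views put the sensor at about (0.4925, −0.301). The TCP is within about 2 mm of its axis, and the wrist view shows nothing else near the path down.

```bash
python3 -m crank '[0,1,-1,-40,0, 0,1,-1,-80,0, 0,1,-1,-110,0, 0,1,-1,-125,0, 0,1,-1,-130,0, 0,1,-1,-130,0]'
```

```text
t: 9.25
tcp_pos: [0.4928, -0.3019, 0.0936]
tool_rot: [0.062, 0.704, -0.063, 0.705]
force: [0.3, 0.5, 0.5]
finger_gap: 0.002
```

```bash
python3 -m crank '[0,0,0,-8,0, 0,0,0,-8,0, 0,0,0,-8,0, 0,0,0,-8,0, 0,0,0,-8,0, 0,0,0,-8,0, 0,0,0,-8,0, 0,0,0,-8,0, 0,0,0,-8,0, 0,0,0,-8,0]'
python3 -m crank '[0,0,0,0,0, 0,0,0,0,0, 0,0,0,0,0, 0,0,0,0,0, 0,0,0,0,0, 0,0,0,0,0, 0,0,0,0,0, 0,0,0,0,0, 0,0,0,0,0, 0,0,0,0,0]'
python3 - <<'E'
from station import viewer,manip
from h import *
s=viewer.snapshot("side");cv2.imwrite('pics/side5.png',cv2.resize(s['img'][130:300,250:450],None,fx=3,fy=3)[:,:,::-1])
E
```

```text
t: 10.5
tcp_pos: [0.492, -0.3012, 0.0843]
tool_rot: [0.063, 0.704, -0.063, 0.704]
force: [0.4, -0.4, -0.7]
finger_gap: 0.001
t: 11.75
tcp_pos: [0.492, -0.3013, 0.0843]
tool_rot: [0.063, 0.704, -0.063, 0.704]
force: [0.5, -0.4, 0.7]
finger_gap: 0.001
```

View pics/side5.png

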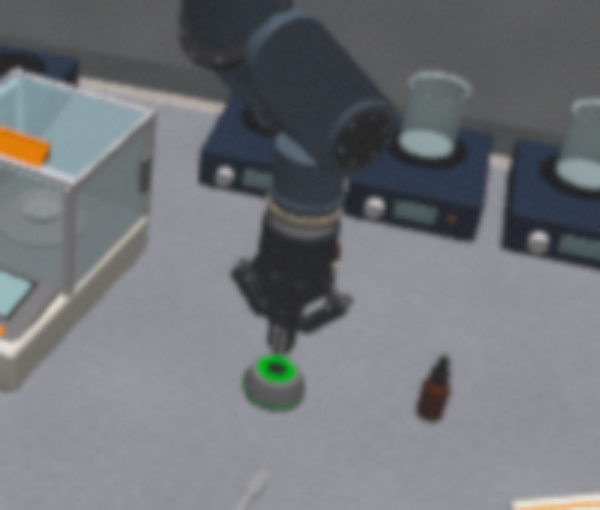

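The shut fingers hang just above the green ring (about (278,345), ring at (275,368)), with a visible gap. I hold a little longer, then lift clear.

```bash
python3 -m crank '[0,0,0,0,0, 0,0,0,0,0, 0,0,0,0,0, 0,0,0,0,0, 0,0,0,0,0, 0,0,0,0,0, 0,0,0,0,0, 0,0,0,0,0]'
python3 -m crank '[0,0,0,40,0, 0,0,0,100,0, 0,0,0,160,0, 0,0,0,220,0, 0,0,0,260,0, 0,-60,-60,260,0, 0,-60,-60,260,0, 0,-60,-60,260,0, 0,-60,-60,260,0]'
python3 - <<'E'
from station import viewer,manip
from h import *
import pickle
S=pickle.load(open('s0.pkl','rb'))
s=viewer.snapshot("side");cv2.imwrite('pics/side6.png',s['img'][:,:,::-1])
for n,sn in(('before',S['side']),('after',s)):
  for lo,hi in(((50,120,50),(75,255,255)),((8,170,150),(20,255,255)),((110,120,60),(125,255,255))):
    m=cv2.inRange(cv2.cvtColor(sn['img'],cv2.COLOR_RGB2HSV),lo,hi);k,l,st,c=cv2.connectedComponentsWithStats(m)
    print(n,[c[j].round(1).tolist() for j in range(1,k) if st[j,4]>30])
print(manip.sense()['tcp_pos'],manip.sense()['qd'].round(3))
E
```

```text
t: 12.8
tcp_pos: [0.492, -0.3012, 0.0843]
tool_rot: [0.063, 0.704, -0.063, 0.704]
force: [0.7, 0.3, -0.4]
finger_gap: -0.002
t: 13.92
tcp_pos: [0.4322, -0.3607, 0.3441]
tool_rot: [0.063, 0.704, -0.062, 0.704]
force: [-0.6, -0.3, -0.7]
finger_gap: -0.001
before [[341.7, 252.5]]
before [[270.6, 162.7]]
before [[124.0, 144.9], [148.4, 143.0], [95.3, 190.6], [356.7, 204.1], [182.0, 205.5], [177.4, 237.0]]
after [[341.6, 252.5]]
after [[252.4, 177.2]]
after [[124.0, 145.1], [95.0, 190.8], [356.6, 204.1]]
[ 0.43242126 -0.36049633  0.34413922] [ 0.007  0.002 -0.002 -0.003 -0.002 -0.004]
```

View pics/side6.png

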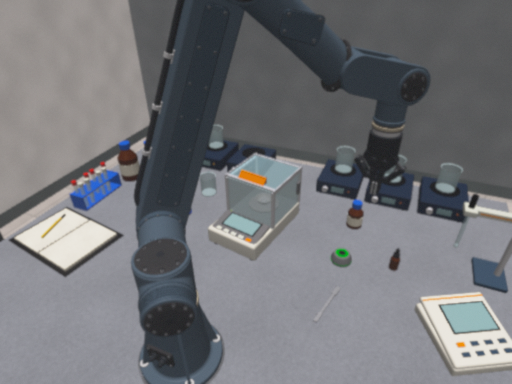

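The door is shut (pull at (252,177)). The green sensor is unmoved at (341.6,252.5) and the hand is well clear. I hand the job in.

```bash
python3 -c "
from station import workorder
print(workorder.sign_off())"
```

```text
the job is handed in; nothing more can be done
None
```

I pushed the top door shut, held the fingertips over the green-ringed tare sensor, lifted clear and handed the job in at about 14 s of the 48 s. The sign-off gave no verdict.

- **Door:** I pushed the orange pull with shut fingers until it stopped moving and the force rose to about 12 N along x. Pictures taken afterwards show the door against the front rail. I did not measure the last few millimetres; the stop is the evidence that it is fully shut.
- **Tare:** The fingertips were held about 25 mm above the lens and within about 1 mm of the sensor's axis for about 3.4 s. The force reading showed no contact during the hold.
- **Last checks:** In the side picture, the green sensor's centre moved 0.1 pixel from its starting place. The hand finished at about 0.34 m height, about 0.32 m from the tare sensor.
- **Not confirmed at the end:** The arm hid the blue-ringed print sensor and the blue cap in the last side picture. The hand passed near the blue sensor only on the first move, more than 0.3 m up. I saw nothing disturbed among the other things that were in view, but I did not measure them.
- **Disagreement:** The top and side views differed by 5–8 mm on the pull's position. I settled this by pushing until the door stopped.

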